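# Pass a well plate through the splash-guard flap

### The arm

A 7-joint arm with a two-finger parallel gripper is mounted at the origin on the work surface. World frame = base frame: x ahead of the robot, y to its left, z up, the work surface at z = 0. Lengths are in mm, angles in rad, forces in N, time in s.
With the tool pointing down it reaches from about 400 to 875 mm from the base axis. Payload 4.4 kg.
Tool frame: the origin (TCP) lies at the very end of the fingers, on their centre line; the grasp point (between the pads) lies 19 mm behind it; z points along the fingers, y is the direction in which the jaws open and shut (so a half turn about z gives the same grasp; the last joint's range is limited). The gripper opens to 85 mm and grips with 20 to 120 N. Pads are 22 mm wide; open, the fingers measure 114 mm over their backs; the gripper's body (76 mm by 85 mm) begins 54 mm behind the grasp point. The pads swing forward as they close: fully open they stand 13 mm farther back than shut.
Start: joints at [-1.357, 0.628, 0.038, 1.517, -0.027, 0.996, -0.02], TCP at [179.482, 624.743, 231.313] pointing down, gripper open.
Joint ranges: [-3.06, 3.06], [-0.37, 2.12], [-1.25, 1.32], [0.18, 2.47], [-1.1, 4.24], [0.23, 1.98], [-2.94, 2.94]. Speed limits (rad/s): [2.57, 2.57, 3.14, 3.14, 3.14, 3.14, 3.14].

### API

Orientations are given as [roll, pitch, yaw] about the fixed x, y, z axes, in that order (R = Rz(yaw) Ry(pitch) Rx(roll)).
In Python, from cell import ctrl, eyes gives the robot as it stands.
- The arm moves only by the tool move_arm, never from a script. Its argument "increments" is a list of rows, each a list of 6 numbers: the shift along the tool's x, y, z in cm, then the turn, a rotation vector about the tool's x, y, z in degrees. In form: [[x, y, z, wx, wy, wz], ...]. A call has 1 to 20 rows; each row is the pose to reach, as a shift and turn from the pose commanded when the call began, along the tool's axes at that moment; what a row does not reach only later rows make up. A row lasts 1/10 s, in which the tool goes at most 50 mm and 8.59 degrees, less where a joint would pass 70% of its speed; a pose out of reach is approached as far as the arm can. A call with a gripper value outside its range is refused whole. "grip" is the opening, from -1 (shut) to 1 (fully open), set as the call begins (left out, the last holds). The fingers move at their own pace and stop on an object; the grip force is fixed at half the most. Time passes only in rows, so rows that repeat a pose let the fingers close. It gives the time, the measured TCP pose, the force and the opening at its end, in the units of the state.
- ctrl.read_state(): the state, without advancing time (a new reading comes with each control period).
- eyes.get_image(name): name is "side" or "top" or "wrist"; returns the picture (480x640x3 uint8, red, green, blue); there is no depth.
- eyes.calibration(name): a dict with "fx", "fy", "cx", "cy" (pixels), "pose" (4x4, takes a point from camera to world coordinates); the wrist camera has in their place "tool_from_camera" (4x4, takes a point from camera to tool coordinates, whose origin is the TCP and whose axes are the flange's). Camera axes: x right, y up, looking along -z (the intrinsics and any distortion apply to the point x, -y, -z); pixel columns grow to the right and rows downward; lengths in mm; the calibration is good to about 2 mm. A picture is of the moment at which its call begins: read the wrist's pose just before it. calibration takes no time and is no camera call.
- ctrl.finish_job(): hands the job in, once; it reports no verdict.
The state is a dict: "clock": time; "qpos": joint angles; "qd": joint speeds; "tau": joint torques, N m; "eef_pos": TCP position; "tool_rot": TCP orientation; "force": force on the tool from outside, world axes, zero at the start; "torque": the same for the moment, N m; "width": finger opening in mm.
Only numpy, scipy, OpenCV 4.12 (cv2) and the standard library are available. Lean on these libraries where they do the work, as an engineer would, in place of code of your own. Each camera call takes 0.05 s, during which the arm holds its last target. There are 200 camera calls.

### The job

Push the green well plate along its deck, through the blue flap of the splash guard and on to the clean side, until the whole plate is past the flap; then draw the fingers back out so that the flap swings fully shut behind it. Only push the plate at a calm pace: do not grip, lift or tip it, keep it flat on the deck, and do not disturb the amber bottle standing farther in on the clean side, the black tip box or the glass jar.

Things in the scene. Friction and masses are not known exactly. Their poses are not given: they have to be found in the camera images.
- hatch: Fixed low splash guard, 88 mm tall, 434 mm wide (clear panes, white posts at y = +-85 mm), with a hatch in its middle; place and yaw vary. Origin: on the bench (z = 0) at the hatch's middle, under the flap; +x is the way the plate goes, through to the clean side away from the robot; y across, z up. Nothing stands above or roofs the hatch.
- deck_mid (a point): Point on top of the white deck directly under the flap, 6 mm above the bench; axes as the hatch's. The deck is 170 mm wide and runs from x = -170 to +260 mm of the hatch. Two aluminium guide rails, 14 mm high above it, run from x = -170 to +170 mm with 140 mm between them.
- hinge_rod (a point): Middle of the 6 mm steel rod from which the flap hangs, across the hatch at x = 0, 78 mm above the deck; 75 mm clear beneath it. Fingers that pass under it must lean, pointing forward and down, some 35 to 45 degrees from vertical, with the hand on the robot's side.
- flap (a joint): Angle of the blue flap (134 mm wide, 3 mm thick, about 80 g): 0 = hanging shut, growing to 1.4 rad as its lower edge swings to the clean side. Opens only that way, falls shut by its own weight; no latch or spring. Its edge rests on the plate (0.35 rad) until the plate's rear face is 22 mm past the hatch's x = 0: push the rear face about 30 mm past.
- flap_edge (a point): Middle of the flap's lower edge, 64 mm from the hinge axis; shut, it hangs 14 mm above the deck.
- plate: Green 24-well plate, a rigid closed block 85 mm along its x, 127 mm along its y, 18 mm high, about 0.12 kg (varies), loose. Origin: centre of its underside. It starts flat on the deck between the rails, on the robot's side of the flap, its x nearly along the hatch's x; its rear face (to push on) is 42.5 mm behind its origin.
- reagent_bottle: Amber bottle with a blue cap, 44 mm across, 100 mm tall, standing on the deck on the clean side, its centre 168 to 182 mm beyond the flap. Origin: centre of its underside. Leave it alone.
- tip_box: Black pipette-tip box, 70 x 55 x 50 mm, on the bench in front of the guard, to one side of the deck. Origin: centre of its underside. Leave it alone.
- gel_jar: Glass jar with a white lid, 60 mm across, 75 mm tall, on the bench in front of the guard, on the other side of the deck. Origin: centre of its underside. Leave it alone.
Not all that is in view belongs to the job. Of the things that look like the plate, the largest one is meant.

How it is judged (in metres and radians):
On the way, in this order (a step that is already met when the one before it is completed fails the run):
1. the plate's front is under the flap and the flap is pushed open (value of joint flap above 0.25 rad and x of plate in the frame of hatch between -0.04 and 0.03 m), for 0.05 s.
2. the whole plate is past the flap (x of plate in the frame of hatch above 0.05 m), for 0.1 s.
3. the flap has swung shut behind the plate (value of joint flap below 0.06 rad), for 0.2 s.
At the end, for the whole second after the job is handed in: The whole plate is past the flap (its centre 50 to 130 mm beyond it), flat on the deck between the rails and at rest, and the flap hangs shut (within 0.06 rad) (x of plate in the frame of hatch between 0.05 and 0.13 m and z of plate in the frame of hatch between 0.002 and 0.01 m and y of plate in the frame of hatch between -0.02 and 0.02 m and angle between plate's own z axis and vertical below 0.05 rad and linear speed of plate below 0.01 m/s and value of joint flap below 0.06 rad); the robot touches nothing.
It fails at once if the plate is lifted more than 12 mm off the deck (z of plate in the frame of hatch above 0.018 m).
It fails at once if the plate is tipped by more than 0.2 rad (angle between plate's own z axis and vertical above 0.2 rad).
It fails at once if the plate is knocked along faster than 0.4 m/s (linear speed of plate above 0.4 m/s).
It fails at once if the amber bottle is pushed more than 10 mm or tipped (distance of reagent_bottle from where it was at the start of the episode above 0.01 m or angle between reagent_bottle's own z axis and vertical above 0.2 rad).
It fails at once if the tip box or the jar is pushed more than 10 mm or tipped (distance of any of tip_box, gel_jar from where it was at the start of the episode above 0.01 m or angle between any of tip_box, gel_jar's own z axis and vertical above 0.2 rad).
It also fails if it takes over 38 s, if anything falls off the work surface, if the arm or the gripper's body presses on something with over 40 N, if the wrist force passes 120 N, or if a joint passes its speed limit or range.

## Working session

There is one attempt and no reset: what is moved stays moved. The work goes in short steps, Python scripts to look and compute and a tool call to move; the robot and the scene stay as the last step left them, time stands still between calls to the robot, and variables do not carry over. Pictures are saved under pics/ and viewed, about 8 in all and at most 12, crops included, and the job is handed in when it is done.

Besides the shell and the picture viewer there is one more tool, called after "Emit:" by a JSON object that holds its "method" and its "body". move_arm: Moves the arm, as the interface text tells. Its arguments: {"type":"object","properties":{"increments":{"type":"array","items":{"type":"array","items":{"type":"number"}}},"grip":{"type":"number"}},"required":["increments"]}

```bash
ls; mkdir -p pics; python3 - <<'E'
from cell import ctrl, eyes
import cv2, numpy as np
for n in("top","side"):
    im=eyes.get_image(n); cv2.imwrite(f"pics/{n}0.png",im[:,:,::-1]); 
    c=eyes.calibration(n); print(n,{k:(np.round(v,3).tolist()) if not isinstance(v,str) else v for k,v in c.items()})
s=ctrl.read_state(); print(s['clock'],s['eef_pos'],s['tool_rot'],s['width'])
E
```

```text
pics
top {'fx': 518.5, 'fy': 518.5, 'cx': 321.538, 'cy': 248.13, 'pose': [[0.016, 0.998, -0.062, 454.877], [-1.0, 0.017, 0.015, 58.489], [0.016, 0.062, 0.998, 1127.694], [0.0, 0.0, 0.0, 1.0]]}
side {'fx': 439.644, 'fy': 439.644, 'cx': 314.185, 'cy': 246.473, 'pose': [[0.756, 0.459, -0.466, 102.241], [-0.654, 0.548, -0.521, -413.382], [0.016, 0.699, 0.715, 737.59], [0.0, 0.0, 0.0, 1.0]]}
0.1 [179.30699985 624.19223356 230.48876945] [-3.13987207e+00  2.73087706e-05  2.86182257e+00] 85.71191867091241
```

View pics/top0.png

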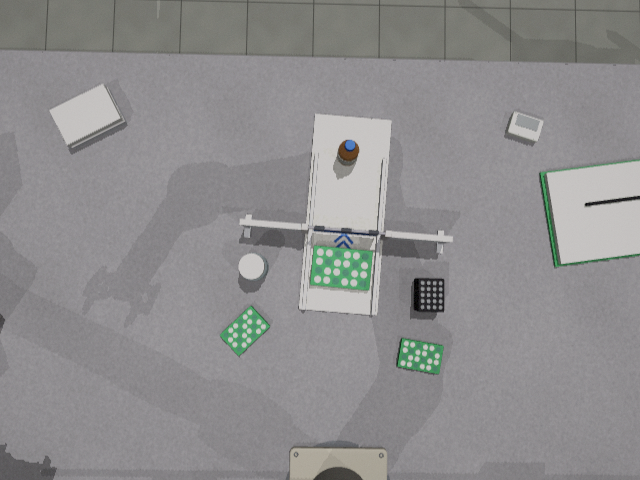

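View pics/side0.png

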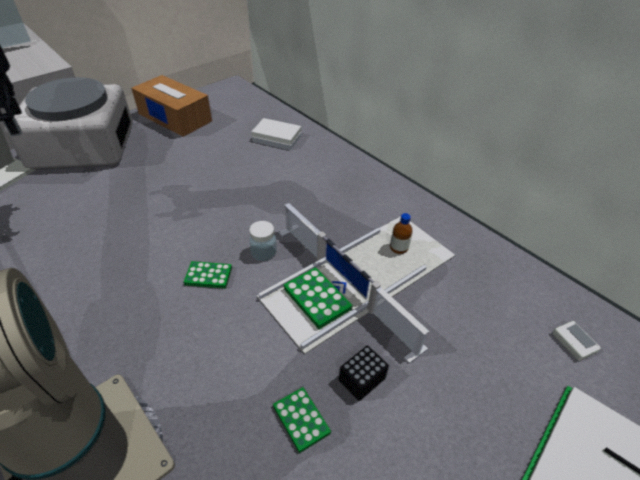

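Candidates in the top view are the green plate at (342,268) on the deck between the rails, which is the largest. The decoys are the small plates at (245,331) and (421,356), and the green notebook at (600,215). I'm choosing (342,268). The amber bottle is at (348,152), the jar at (251,267), the tip box at (430,295) and the flap at (345,231). I'll measure next.

```bash
cat > h.py <<'E'
import numpy as np, cv2
from cell import ctrl, eyes
def cast(name,px,z):
    c=eyes.calibration(name); P=np.array(c['pose']); px=np.atleast_2d(px).astype(float)
    d=np.c_[(px[:,0]-c['cx'])/c['fx'],-(px[:,1]-c['cy'])/c['fy'],-np.ones(len(px))]@P[:3,:3].T
    return P[:3,3]+d*((z-P[2,3])/d[:,2])[:,None]
def green(im,z,name='top',box=(300,220,390,310)):
    h=cv2.cvtColor(im,cv2.COLOR_RGB2HSV); m=cv2.inRange(h,(45,80,40),(85,255,255))
    k=np.zeros_like(m); x0,y0,x1,y1=box; k[y0:y1,x0:x1]=m[y0:y1,x0:x1]
    cs=cv2.findContours(k,cv2.RETR_EXTERNAL,cv2.CHAIN_APPROX_NONE)[0]
    c=max(cs,key=cv2.contourArea)[:,0]
    W=cast(name,c,z)[:,:2].astype(np.float32); return c,cv2.minAreaRect(W)
E
python3 - <<'E'
from h import *
im=cv2.imread('pics/top0.png')[:,:,::-1].copy()
hsv=cv2.cvtColor(im,cv2.COLOR_RGB2HSV)
m=((hsv[...,1]<40)&(hsv[...,2]>165)).astype(np.uint8)
L=[];R=[]
for r in list(range(125,205))+list(range(255,300)):
    xs=np.where(m[r,290:400])[0]+290
    if len(xs): L.append((xs[0],r));R.append((xs[-1],r))
F=[];B=[]
for c in range(312,372):
    ys=np.where(m[290:330,c])[0]; F.append((c,290+ys[-1]))
for c in range(322,384):
    ys=np.where(m[100:140,c])[0]; B.append((c,100+ys[0]))
ln={}
for n,p in zip('LRFB',(L,R,F,B)):
    w=cast('top',p,6)[:,:2].astype(np.float32)
    v=cv2.fitLine(w,cv2.DIST_HUBER,0,.01,.01).ravel(); 
    if n in'LR': v[:2]*=np.sign(v[0])
    else: v[:2]*=np.sign(v[1])
    ln[n]=v; print(n,v.round(3),np.degrees(np.arctan2(v[1],v[0])).round(2))
def inter(a,b):
    t=np.linalg.solve(np.c_[a[:2],-b[:2]],b[2:]-a[2:]);return a[2:]+t[0]*a[:2]
C={k:inter(ln[k[0]],ln[k[1]]) for k in('LF','RF','LB','RB')}
f=(C['LF']+C['RF'])/2;b=(C['LB']+C['RB'])/2
print(C,'len',np.linalg.norm(b-f),'wid',np.linalg.norm(C['LF']-C['RF']),np.linalg.norm(C['LB']-C['RB']))
u=(b-f)/np.linalg.norm(b-f);v=np.array([-u[1],u[0]])
O=(f+170*u+b-260*u)/2
print('hatch',O,'yaw',np.degrees(np.arctan2(u[1],u[0])))
c,r=green(im,24); print('plate',r)
p=np.array(r[0])-O; print('plate in hatch',p@u,p@v)
cr=cv2.resize(im[180:325,225:465],None,fx=3.3,fy=3.3,interpolation=cv2.INTER_CUBIC)
cv2.imwrite('pics/crop.png',cr[:,:,::-1])
c=eyes.calibration('wrist');print(np.round(c['tool_from_camera'],2).tolist())
E
```

```text
Traceback (most recent call last):
IndexError: index -1 is out of bounds for axis 0 with size 0
```

```bash
cat > m.py <<'E'
from h import *
im=cv2.imread('pics/top0.png')[:,:,::-1].copy()
hsv=cv2.cvtColor(im,cv2.COLOR_RGB2HSV)
print(hsv[296:322:3,340].tolist(),hsv[280,292:312:2].tolist(),hsv[160,300:320:2,2],hsv[108:122:2,350,2])
m=((hsv[...,1]<40)&(hsv[...,2]>150)).astype(np.uint8)
L=[];R=[];F=[];B=[]
for r in list(range(125,205))+list(range(255,300)):
    xs=np.where(m[r,290:400])[0]+290
    if len(xs): L.append((xs[0]-.5,r));R.append((xs[-1]+.5,r))
for c in range(312,372):
    ys=np.where(m[290:330,c])[0]
    if len(ys):F.append((c,290.5+ys[-1]))
for c in range(322,384):
    ys=np.where(m[100:140,c])[0]
    if len(ys):B.append((c,99.5+ys[0]))
ln={}
for n,p in zip('LRFB',(L,R,F,B)):
    w=cast('top',p,6)[:,:2].astype(np.float32)
    v=cv2.fitLine(w,cv2.DIST_HUBER,0,.01,.01).ravel(); 
    v[:2]*=np.sign(v[0] if n in'LR' else v[1])
    ln[n]=v; print(n,len(p),v.round(3),np.degrees(np.arctan2(v[1],v[0])).round(2))
def inter(a,b):
    t=np.linalg.solve(np.c_[a[:2],-b[:2]],b[2:]-a[2:]);return a[2:]+t[0]*a[:2]
C={k:inter(ln[k[0]],ln[k[1]]) for k in('LF','RF','LB','RB')}
f=(C['LF']+C['RF'])/2;b=(C['LB']+C['RB'])/2
print(C,'len',np.linalg.norm(b-f),'wid',np.linalg.norm(C['LF']-C['RF']),np.linalg.norm(C['LB']-C['RB']))
u=(b-f)/np.linalg.norm(b-f);v=np.array([-u[1],u[0]])
O=(f+170*u+b-260*u)/2
print('hatch',O,'yaw',np.degrees(np.arctan2(u[1],u[0])))
c,r=green(im,24); print('plate',r)
p=np.array(r[0])-O; print('plate in hatch',p@u,p@v)
cr=cv2.resize(im[180:325,225:465],None,fx=3.3,fy=3.3,interpolation=cv2.INTER_CUBIC)
cv2.imwrite('pics/crop.png',cr[:,:,::-1])
c=eyes.calibration('wrist');print(np.round(c['tool_from_camera'],2).tolist())
E
python3 m.py
```

```text
[[20, 4, 199], [10, 4, 198], [10, 4, 199], [15, 5, 199], [8, 5, 201], [8, 5, 193], [138, 9, 149], [150, 5, 149], [140, 5, 154]] [[143, 7, 156], [120, 2, 151], [140, 5, 152], [150, 2, 149], [150, 5, 143], [10, 4, 198], [120, 2, 170], [8, 5, 200], [26, 9, 194], [68, 101, 116]] [134 137 140 142 140 129 199 150 200 199] [148 148 151 150 167 199 199]
L 125 [ 9.91000e-01 -1.36000e-01  5.71617e+02  8.94560e+01] -7.82
R 125 [ 9.98000e-01 -6.50000e-02  6.20117e+02 -9.52580e+01] -3.71
F 60 [ 1.00000e-03  1.00000e+00  3.51554e+02 -1.13090e+01] 89.96
B 62 [-6.20000e-02  9.98000e-01  8.43781e+02 -2.11430e+01] 93.57
{'LF': array([351.65558, 119.66254], dtype=float32), 'RF': array([351.5022 , -77.84344], dtype=float32), 'LB': array([839.17554,  52.71297], dtype=float32), 'RB': array([ 849.32965, -110.11864], dtype=float32)} len 495.16537 wid 197.50604 163.1479
hatch [553.1422      0.6120682] yaw -5.750316
plate ((483.7659912109375, -0.17545318603515625), (126.09793090820312, 84.75483703613281), 85.21591186523438)
plate in hatch -68.94821065345332 -7.7346090457212995
[[-0.0, 0.96, 0.26, 66.38], [1.0, 0.0, 0.0, 0.92], [0.0, 0.26, -0.96, -143.65], [0.0, 0.0, 0.0, 1.0]]
```

View pics/crop.png

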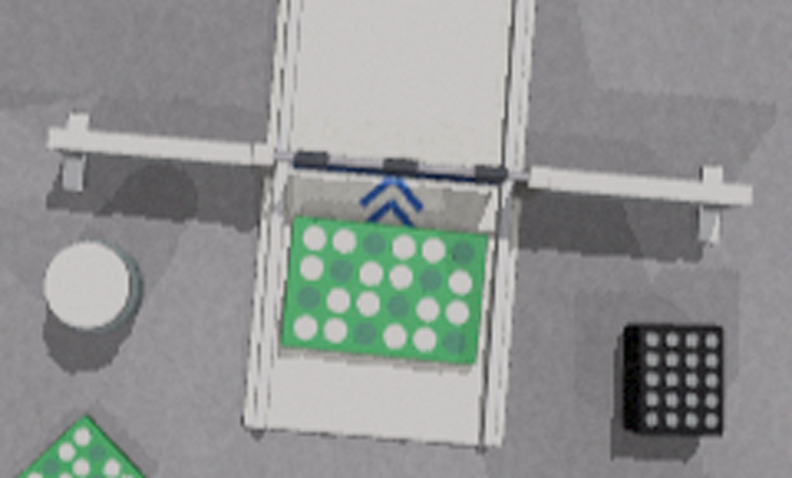

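The crop confirms the 24-well plate, measured 126×85 mm, with the flap just ahead of it. My threshold let bench pixels through, so I'm refitting the deck with a tighter one.

```bash
sed -i 's/>150)/>178)/; s/list(range(255,300))/list(range(262,300))/' m.py; python3 m.py | grep -v '^\[\['
python3 - <<'E'
from h import *
# rails-based / rod check: deck corners & rod ends picked in crop -> pixel
g=lambda x,y:(225+x/3.3,180+y/3.3)
print('rod ends z84',cast('top',[g(283,158),g(520,176)],84).round(1).tolist())
print('guard top ends z88',cast('top',[g(50,138),g(750,193)],88).round(1).tolist())
E
```

```text
L 118 [ 9.9800e-01 -6.5000e-02  6.3372e+02  7.3340e+01] -3.72
R 118 [ 9.98000e-01 -6.50000e-02  6.31823e+02 -9.57400e+01] -3.71
F 59 [ 6.30000e-02  9.98000e-01  3.88687e+02 -1.49800e+00] 86.38
B 62 [ 6.20000e-02  9.98000e-01  8.16574e+02 -2.05010e+01] 86.42
{'LF': array([394.4013  ,  88.880005], dtype=float32), 'RF': array([383.74597 , -79.641556], dtype=float32), 'LB': array([821.6758,  61.1354], dtype=float32), 'RB': array([ 811.1449 , -107.37601], dtype=float32)} len 428.23608 wid 168.85808 168.84015
hatch [557.8365     -6.3356085] yaw -3.7140062
plate ((483.7659912109375, -0.17545318603515625), (126.09793090820312, 84.75483703613281), 85.21591186523438)
plate in hatch -74.31396233782033 1.3492086739831848
rod ends z84 [[560.7, 65.3, 84.0], [552.2, -80.2, 84.0]]
guard top ends z88 [[570.1, 207.4, 88.0], [543.9, -220.8, 88.0]]
```

Deck fit is consistent: 428×169 mm against a nominal 430×170. Hatch is at (558,-6) with yaw -3.7°, and the plate is at hatch x=-74. Next I'll work out the approach rows, tilting 42° with jaws across and closed.

```bash
cat >> h.py <<'E'
from scipy.spatial.transform import Rotation as Ro
O=np.array([557.8,-6.3]); YAW=np.radians(-3.71); U=np.array([np.cos(YAW),np.sin(YAW)]); V=np.array([-U[1],U[0]])
def Rt(tilt,yaw=YAW):
    t=np.radians(tilt); s,c=np.sin(t),np.cos(t)
    return Ro.from_euler('z',yaw)*Ro.from_matrix(np.c_[[c,0,s],[0,-1,0],[s,0,-c]])
def hp(x,y,h): return np.r_[O+x*U+y*V,6+h]
def row(p,R,p0,R0):
    return np.r_[R0.inv().apply(np.array(p)-p0)/10,np.degrees((R0.inv()*R).as_rotvec())].round(2).tolist()
def now():
    s=ctrl.read_state(); return np.array(s['eef_pos']),Ro.from_euler('xyz',s['tool_rot']),s
def where():
    p,R,s=now(); d=p[:2]-O; z=R.apply([0,0,1]); x=R.apply([1,0,0])
    print('t',s['clock'],'hatch',(d@U).round(1),(d@V).round(1),'h',(p[2]-6).round(1),'tilt',np.degrees(np.arccos(-z[2])).round(1),'xaz',np.degrees(np.arctan2(x[1],x[0])).round(1),'F',np.round(s['force'],1),'q',np.round(s['qpos'],2),'w',round(s['width'],1))
E
python3 - <<'E'
from h import *
where(); p,R,s=now()
yaws=[130,95]
print(row([330,480,230],Ro.from_euler('z',2.24)*Ro.from_euler('x',np.pi),p,R))
print(row([420,250,220],Ro.from_euler('z',1.2)*Ro.from_euler('x',np.pi),p,R))
print(row(hp(-150,0,150),Rt(20),p,R))
E
```

```text
t 0.1 hatch -418.5 604.7 h 224.5 tilt 0.1 xaz 164.0 F [0.  0.6 0.3] q [-1.36  0.63  0.04  1.52 -0.03  1.   -0.02] w 85.7
[-18.47, -9.7, 0.07, -0.09, 0.03, 35.63]
[-33.47, -29.32, 1.1, -0.07, 0.08, 95.22]
[-39.13, -53.33, 7.54, -29.16, 3.29, 165.3]
```

Emit:
{"method": "move_arm", "body": {"increments": [[-18.5, -9.7, 0, 0, 0, 35.6], [-18.5, -9.7, 0, 0, 0, 35.6], [-18.5, -9.7, 0, 0, 0, 35.6], [-18.5, -9.7, 0, 0, 0, 35.6], [-18.5, -9.7, 0, 0, 0, 35.6], [-33.5, -29.3, 1, 0, 0, 95], [-33.5, -29.3, 1, 0, 0, 95], [-33.5, -29.3, 1, 0, 0, 95], [-33.5, -29.3, 1, 0, 0, 95], [-33.5, -29.3, 1, 0, 0, 95], [-33.5, -29.3, 1, 0, 0, 95], [-33.5, -29.3, 1, 0, 0, 95], [-39, -53, 7.5, -29, 3.3, 165], [-39, -53, 7.5, -29, 3.3, 165], [-39, -53, 7.5, -29, 3.3, 165], [-39, -53, 7.5, -29, 3.3, 165], [-39, -53, 7.5, -29, 3.3, 165], [-39, -53, 7.5, -29, 3.3, 165], [-39, -53, 7.5, -29, 3.3, 165], [-39, -53, 7.5, -29, 3.3, 165]], "grip": -1}}

```text
clock: 2.1
eef_pos: [404.7, 6.3, 182.6]
tool_rot: [3.123, -0.277, 0.084]
force: [0.0, 0.6, 0.5]
width: 0.3
```

```bash
python3 - <<'E'
from h import *
where(); p,R,s=now()
print(row(hp(-150,0,80),Rt(42),p,R))
print(row(hp(-148,0,30),Rt(42),p,R))
E
```

```text
t 2.1 hatch -153.6 2.7 h 176.6 tilt 15.9 xaz 4.8 F [0.  0.6 0.5] q [-0.59  0.35  0.64  2.47 -1.1   0.23 -0.44] w 0.3
[-2.34, 0.15, 9.38, -3.13, 26.0, 7.75]
[-3.52, 0.09, 14.24, -3.13, 26.0, 7.75]
```

The joints ran into limits: q4, q5 and q6 all sit at range ends. The close-in turn was taken near a wrist singularity. I'll go out to a larger radius with the tool vertical so the last joint takes the turn.

```bash
python3 - <<'E'
from h import *
p,R,s=now()
print(row(hp(80,0,230),Rt(0),p,R))
E
```

```text
[23.64, 3.7, 1.24, -0.14, -15.93, 8.31]
```

Emit:
{"method": "move_arm", "body": {"increments": [[23.6, 3.7, 1.2, 0, -16, 8.3], [23.6, 3.7, 1.2, 0, -16, 8.3], [23.6, 3.7, 1.2, 0, -16, 8.3], [23.6, 3.7, 1.2, 0, -16, 8.3], [23.6, 3.7, 1.2, 0, -16, 8.3], [23.6, 3.7, 1.2, 0, -16, 8.3], [23.6, 3.7, 1.2, 0, -16, 8.3]]}}

```text
clock: 2.8
eef_pos: [640.5, -8.4, 235.0]
tool_rot: [3.14, 0.0, -0.053]
force: [-1.1, -0.4, -0.0]
width: -0.2
```

```bash
python3 - <<'E'
from h import *
where()
E
```

```text
t 2.8 hatch 82.6 3.2 h 229.0 tilt 0.1 xaz -3.0 F [-1.1 -0.4 -0. ] q [-0.52  0.78  0.93  1.56 -0.67  1.15 -1.08] w -0.2
```

```bash
cat > fk.py <<'E'
from h import *
from scipy.optimize import least_squares
import itertools
def fk(q,L,sg,phi):
    z=np.array([0,0,1.]);R=Ro.identity();p=z*L[0]
    ax=['z','y']*3+['z']
    for i in range(7):
        R=R*Ro.from_euler(ax[i],sg[i]*q[i]+(phi if i==6 else 0))
        if i==1:p=p+R.apply([L[4],0,L[1]])
        if i==3:p=p+R.apply([L[5],0,L[2]])
        if i==6:p=p+R.apply([0,0,L[3]])
    return p,R
E
python3 - <<'E'
from fk import *
p,R,s=now()
D=[([-1.357,.628,.038,1.517,-.027,.996,-.02],[179.48,624.74,231.3],Ro.from_euler('xyz',[-3.1399,0,2.8618])),
([-.59,.35,.64,2.47,-1.1,.23,-.44],[404.7,6.3,182.6],Ro.from_euler('xyz',[3.123,-.277,.084])),(s['qpos'],p,R)]
best=[]
for so in itertools.product([1,-1],repeat=4):
    sg=[so[0],1,so[1],1,so[2],1,so[3]]
    for ph in (0,np.pi/2,np.pi,-np.pi/2):
        e=sum((fk(q,[0]*6,sg,ph)[1].inv()*r).magnitude() for q,_,r in D); best.append((e,sg,ph))
best.sort(key=lambda b:b[0]); print(best[:3])
e,sg,ph=best[0]
f=lambda L:np.r_[np.concatenate([fk(q,L,sg,ph)[0]-np.array(x) for q,x,_ in D]),.02*L[4:]]
r=least_squares(f,[300,350,350,250,0,0]); print(r.x.round(1),r.fun.round(1))
E
```

```text
[(0.007749752962220592, [-1, 1, -1, 1, -1, 1, -1], 1.5707963267948966), (0.8247555389753305, [1, 1, 1, 1, 1, 1, 1], -1.5707963267948966), (2.1879948668429505, [1, 1, -1, 1, -1, 1, -1], 0)]
[486.7 608.  411.5 528.6 -49.8  28.9] [-27.    4.3   0.5  -0.    1.1  -0.1   2.2  -1.8  -0.3  -1.    0.6]
```

```bash
cat > fk.py <<'E'
from h import *
from scipy.optimize import least_squares
SG=[-1,1,-1,1,-1,1,-1]
def fk(q,L):
    R=Ro.identity();p=np.array([0,0,L[0]]);ax='zyzyzyz'
    for i in range(7):
        R=R*Ro.from_euler(ax[i],SG[i]*q[i]+(np.pi/2 if i==6 else 0))
        if i==2:p=p+R.apply([L[4],0,L[1]])
        if i==4:p=p+R.apply([L[5],0,L[2]])
        if i==5:p=p+R.apply([L[6],0,0])
        if i==6:p=p+R.apply([0,0,L[3]])
    return p,R
E
python3 - <<'E'
from fk import *
p,R,s=now()
D=[([-1.357,.628,.038,1.517,-.027,.996,-.02],[179.48,624.74,231.3]),
([-.59,.35,.64,2.47,-1.1,.23,-.44],[404.7,6.3,182.6]),(s['qpos'],p)]
x0=np.array([267,293,342.5,300,52.5,-77.5,-76])
for x0 in (x0,x0*[1,1,1,1,1,1,-1],x0*[1,1,1,1,1,-1,-1],np.array([340,400,400,300,0,0,0])):
    f=lambda L:np.r_[np.concatenate([fk(q,L)[0]-np.array(x) for q,x in D]),.02*(L-x0)]
    r=least_squares(f,x0); print(r.x.round(1),r.fun[:9].round(1))
E
```

```text
[279.6 524.3 356.  273.8  40.  -21.9  -1.8] [-25.7  10.2   0.4  -0.1   0.5   0.1  -4.   -1.3  -0.6]
[ 2.730e+02  5.243e+02  3.546e+02  2.681e+02  4.230e+01 -2.340e+01
 -4.000e-01] [-25.7  10.2   0.3  -0.    0.6   0.1  -4.   -1.2  -0.4]
[280.9 524.3 356.4 274.8  39.6 -21.5  -2. ] [-25.7  10.1   0.4  -0.1   0.6   0.1  -4.   -1.3  -0.6]
[304.6 524.2 361.9 295.2  31.7 -16.4  -6.4] [-25.8  10.    1.   -0.    0.6   0.   -3.8  -1.4  -1. ]
```

```bash
sed -i "s/if i==2:p=p+R.apply(\[L\[4\],0,L\[1\]\])/if i==2:p=p+R.apply([L[4],L[7],L[1]])/; s/if i==4:p=p+R.apply(\[L\[5\],0,L\[2\]\])/if i==4:p=p+R.apply([L[5],L[8],L[2]])/" fk.py
python3 - <<'E'
from fk import *
p,R,s=now()
D=[([-1.357,.628,.038,1.517,-.027,.996,-.02],[179.48,624.74,231.3]),
([-.59,.35,.64,2.47,-1.1,.23,-.44],[404.7,6.3,182.6]),(s['qpos'],p)]
for x0 in ([284.8,420.8,314.3,300,0,0,0,-12,-12],[284.8,420.8,314.3,300,0,0,0,12,12],[300,400,400,300,0,0,0,0,0]):
    f=lambda L:np.r_[np.concatenate([fk(q,L)[0]-np.array(x) for q,x in D]),.02*(L-x0)]
    r=least_squares(f,x0); print(r.x.round(1),r.fun[:9].round(1))
E
```

```text
[430.8 561.3 404.  433.4 -26.   23.  -16.4 -30.8   3.3] [-0.4  2.8 -2.4 -0.5  0.1  0.5 -2.5  0.5  1.9]
[430.7 561.2 404.  433.3 -26.   23.  -16.4 -30.8   3.3] [-0.4  2.8 -2.4 -0.5  0.1  0.5 -2.5  0.5  1.9]
[441.4 561.2 407.  442.2 -29.9  25.8 -18.4 -31.4   3.8] [-0.4  2.7 -2.3 -0.5  0.1  0.4 -2.3  0.4  1.8]
```

```bash
python3 - <<'E'
from h import *
p,R,s=now()
np.save('d2.npy',np.r_[s['qpos'],p])
print(row(hp(0,0,200),Rt(42),p,R))
print(row(hp(-80,0,130),Rt(42),p,R))
E
```

```text
[-8.27, 0.22, 2.91, -0.16, 42.01, 0.68]
[-16.26, 0.11, 9.91, -0.16, 42.01, 0.68]
```

Emit:
{"method": "move_arm", "body": {"increments": [[-8, 0, 3, 0, 42, 0.7], [-8, 0, 3, 0, 42, 0.7], [-8, 0, 3, 0, 42, 0.7], [-8, 0, 3, 0, 42, 0.7], [-8, 0, 3, 0, 42, 0.7], [-8, 0, 3, 0, 42, 0.7]]}}

```text
clock: 3.4
eef_pos: [571.9, 0.2, 273.2]
tool_rot: [-3.141, -0.546, -0.073]
force: [1.8, -0.3, 0.0]
width: 0.4
```

```bash
python3 - <<'E'
from fk import *
where(); p,R,s=now(); np.save('d3.npy',np.r_[s['qpos'],p])
D=[([-1.357,.628,.038,1.517,-.027,.996,-.02],[179.48,624.74,231.3]),
([-.59,.35,.64,2.47,-1.1,.23,-.44],[404.7,6.3,182.6])]
for n in('d2.npy','d3.npy'):
    d=np.load(n);D.append((d[:7],d[7:]))
x0=[300,400,400,300,0,0,0,0,0]
f=lambda L:np.r_[np.concatenate([fk(q,L)[0]-np.array(x) for q,x in D]),.005*(L-x0)]
r=least_squares(f,x0); print(r.x.round(1),r.fun[:12].round(1))
E
```

```text
t 3.4 hatch 13.6 7.4 h 267.2 tilt 31.3 xaz -4.2 F [ 1.8 -0.3  0. ] q [-0.69  0.36  0.78  2.21 -1.1   0.23 -0.63] w 0.4
[336.2 561.4 379.5 353.6   8.4  -1.6   2.8 -26.3  -0.8] [-0.4  4.3 -3.4 -0.8  0.5 -0.3 -3.9  0.6  2.6  0.1 -0.1  1.1]
```

```bash
cat >> fk.py <<'E'
Lf=np.array([336.2,561.4,379.5,353.6,8.4,-1.6,2.8,-26.3,-.8])
LO=np.array([-3.06,-.37,-1.25,.18,-1.1,.23,-2.94]);HI=np.array([3.06,2.12,1.32,2.47,4.24,1.98,2.94])
M=.04
def ik(p,R,q0,qref=None,w=0.0):
    def f(q):
        a,B=fk(q,Lf); e=np.r_[(a-p)/10,(R.inv()*B).as_rotvec()*20]
        return e if qref is None else np.r_[e,w*(q-qref)]
    r=least_squares(f,np.clip(q0,LO+M+1e-3,HI-M-1e-3),bounds=(LO+M,HI-M),max_nfev=80)
    return r.x,np.linalg.norm(r.fun[:6])
E
cat > s.py <<'E'
from fk import *
rng=np.random.default_rng(0)
flip=Ro.from_euler('z',np.pi)
for x,h,th in((-140,60,-10),(-140,8.5,-10),(-140,8.5,0),(-140,8.5,15),(-60,8.5,15),(-60,8.5,25),(-20,8.5,35),(20,8.5,35),(20,8.5,42)):
  for fl in(0,1):
    S=[];R=Rt(th)*(flip if fl else Ro.identity())
    for _ in range(25):
        q,e=ik(hp(x,0,h),R,rng.uniform(LO,HI))
        if e<.05: S.append((np.min(np.minimum(q-LO,HI-q)[[1,2,3,4,5,6]]),q))
    S.sort(key=lambda a:-a[0])
    print(x,h,th,'flip',fl,len(S),[ (round(m,2),q.round(2).tolist()) for m,q in S[:3]])
E
time python3 s.py
```

```text
-140 60 -10 flip 0 5 [(np.float64(0.33), [-0.42, 0.76, 0.57, 2.14, -0.69, 0.63, -0.97]), (np.float64(0.31), [0.14, 0.68, -0.28, 2.14, 0.28, 0.54, -1.99]), (np.float64(0.3), [0.09, 0.67, -0.21, 2.14, 0.2, 0.53, -1.91])]
-140 60 -10 flip 1 10 [(np.float64(0.33), [0.3, 0.71, -0.53, 2.14, 0.54, 0.61, 0.88]), (np.float64(0.33), [0.49, 0.8, -0.84, 2.14, 0.79, 0.76, 0.61]), (np.float64(0.3), [0.11, 0.67, -0.24, 2.14, 0.24, 0.53, 1.2])]
-140 8.5 -10 flip 0 8 [(np.float64(0.28), [-0.34, 0.84, 0.44, 2.15, -0.75, 0.51, -0.93]), (np.float64(0.23), [0.18, 0.79, -0.34, 2.15, 0.5, 0.46, -2.2]), (np.float64(0.18), [-0.17, 0.79, 0.18, 2.15, -0.37, 0.41, -1.32])]
-140 8.5 -10 flip 1 9 [(np.float64(0.32), [0.33, 0.83, -0.58, 2.15, 0.77, 0.57, 0.66]), (np.float64(0.32), [0.38, 0.85, -0.66, 2.15, 0.84, 0.62, 0.59]), (np.float64(0.32), [0.53, 0.95, -0.92, 2.15, 1.02, 0.8, 0.4])]
-140 8.5 0 flip 0 4 [(np.float64(0.04), [0.18, 0.75, -0.37, 2.32, 1.18, 0.27, -2.9]), (np.float64(0.04), [0.18, 0.75, -0.37, 2.32, 1.18, 0.27, -2.9]), (np.float64(0.04), [0.18, 0.75, -0.37, 2.32, 1.18, 0.27, -2.9])]
-140 8.5 0 fli
[... 588 characters left out ...]
2.35, 1.85, 0.76, -0.35]), (np.float64(0.12), [0.21, 0.79, -0.41, 2.35, 2.17, 0.39, -0.71])]
-60 8.5 25 flip 0 0 []
-60 8.5 25 flip 1 0 []
-20 8.5 35 flip 0 0 []
-20 8.5 35 flip 1 0 []
20 8.5 35 flip 0 9 [(np.float64(0.04), [-0.75, 1.51, 1.27, 2.43, 3.91, 1.4, 0.19]), (np.float64(0.04), [-0.7, 1.35, 1.09, 2.43, 3.84, 1.23, 0.36]), (np.float64(0.04), [0.4, 1.02, -0.73, 2.43, 2.49, 1.0, 2.26])]
20 8.5 35 flip 1 17 [(np.float64(0.04), [0.62, 1.24, -1.15, 2.43, 2.28, 1.29, -0.51]), (np.float64(0.04), [-0.3, 0.96, 0.33, 2.43, 3.31, 0.83, -1.98]), (np.float64(0.04), [-0.16, 0.92, 0.12, 2.43, 3.13, 0.81, -1.74])]
20 8.5 42 flip 0 0 []
20 8.5 42 flip 1 0 []
real	2m22.673s
user	2m20.264s
sys	0m0.175s
```

Model fit shows the planar wrist branch can't tilt here. A continuous branch exists with tool x pointing back, q3 negative and q5 going from about 0.7 to 2.4. I'll go vertical, then yaw the tool half a turn high above the scene to reach it.

```bash
python3 - <<'E'
from h import *
p,R,s=now()
print(row(hp(60,0,230),Rt(0),p,R))
E
```

```text
[2.04, 0.71, 5.58, 0.07, -31.29, -0.43]
```

Emit:
{"method": "move_arm", "body": {"increments": [[2, 0.7, 5, 0, -31.3, -0.4], [2, 0.7, 5, 0, -31.3, -0.4], [2, 0.7, 5, 0, -31.3, -0.4], [2, 0.7, 5, 0, -31.3, -0.4], [2, 0.7, 5, 0, -31.3, -0.4]]}}

```text
clock: 3.9
eef_pos: [618.9, -9.1, 240.0]
tool_rot: [3.134, 0.003, -0.061]
force: [-0.8, -0.4, -0.9]
width: 0.2
```

Emit:
{"method": "move_arm", "body": {"increments": [[0, 0, 0, 0, 0, 8], [0, 0, 0, 0, 0, 16], [0, 0, 0, 0, 0, 24], [0, 0, 0, 0, 0, 32], [0, 0, 0, 0, 0, 40], [0, 0, 0, 0, 0, 48], [0, 0, 0, 0, 0, 56], [0, 0, 0, 0, 0, 64], [0, 0, 0, 0, 0, 72], [0, 0, 0, 0, 0, 80], [0, 0, 0, 0, 0, 88], [0, 0, 0, 0, 0, 96], [0, 0, 0, 0, 0, 104], [0, 0, 0, 0, 0, 112], [0, 0, 0, 0, 0, 120], [0, 0, 0, 0, 0, 128], [0, 0, 0, 0, 0, 136], [0, 0, 0, 0, 0, 144], [0, 0, 0, 0, 0, 152], [0, 0, 0, 0, 0, 160]]}}

```text
clock: 5.9
eef_pos: [546.9, -78.4, 194.6]
tool_rot: [3.128, 0.114, -2.565]
force: [0.9, -0.2, 0.2]
width: 0.3
```

```bash
python3 -c "
from h import *
where()"
```

```text
t 5.9 hatch -6.2 -72.6 h 188.6 tilt 6.6 xaz -147.0 F [ 0.9 -0.2  0.2] q [-0.56  0.91  1.32  1.92 -1.1   1.2  -2.94] w 0.3
```

Wrong sense: q7 went to its negative limit. I'll turn back the other way.

```bash
python3 - <<'E'
from h import *
p,R,s=now()
for a in(-147,-100,-60):
  y=np.radians(a)
  print(row(hp(60,0,230),Rt(0,y),p,R))
E
```

```text
[-10.06, 1.9, -2.99, 0.8, 6.52, 0.06]
[-10.06, 1.9, -2.99, -1.93, 6.48, -46.89]
[-10.06, 1.9, -2.99, -4.32, 5.82, -86.83]
```

Emit:
{"method": "move_arm", "body": {"increments": [[-5, 1, -1.5, 0.8, 6.5, 0], [-10, 1.9, -3, 0.4, 6.5, -6], [-10, 1.9, -3, 0, 6.5, -14], [-10, 1.9, -3, -0.5, 6.5, -22], [-10, 1.9, -3, -1, 6.5, -30], [-10, 1.9, -3, -1.5, 6.5, -38], [-10, 1.9, -3, -2, 6.5, -47], [-10, 1.9, -3, -2, 6.5, -47]]}}

```text
clock: 6.7
eef_pos: [618.2, -10.1, 237.1]
tool_rot: [-3.141, 0.001, -1.74]
force: [-0.4, 0.5, -0.3]
width: 0.2
```

Emit:
{"method": "move_arm", "body": {"increments": [[0, 0, 0, 0, 0, -8], [0, 0, 0, 0, 0, -16], [0, 0, 0, 0, 0, -24], [0, 0, 0, 0, 0, -32], [0, 0, 0, 0, 0, -40], [0, 0, 0, 0, 0, -48], [0, 0, 0, 0, 0, -56], [0, 0, 0, 0, 0, -64], [0, 0, 0, 0, 0, -72], [0, 0, 0, 0, 0, -80], [0, 0, 0, 0, 0, -88], [0, 0, 0, 0, 0, -96], [0, 0, 0, 0, 0, -104], [0, 0, 0, 0, 0, -112], [0, 0, 0, 0, 0, -120], [0, 0, 0, 0, 0, -128], [0, 0, 0, 0, 0, -136], [0, 0, 0, 0, 0, -144], [0, 0, 0, 0, 0, -152], [0, 0, 0, 0, 0, -160]]}}

```text
clock: 8.7
eef_pos: [617.9, -11.0, 236.7]
tool_rot: [-3.142, 0.002, 1.053]
force: [0.7, -0.5, -0.5]
width: -0.2
```

```bash
python3 -c "
from h import *
where()"
```

```text
t 8.7 hatch 60.3 -0.8 h 230.7 tilt 0.1 xaz 60.3 F [ 0.7 -0.5 -0.5] q [-0.32  0.62  0.49  1.61 -0.33  0.99 -0.24] w -0.2
```

Emit:
{"method": "move_arm", "body": {"increments": [[0, 0, 0, 0, 0, -8], [0, 0, 0, 0, 0, -16], [0, 0, 0, 0, 0, -24], [0, 0, 0, 0, 0, -32], [0, 0, 0, 0, 0, -40], [0, 0, 0, 0, 0, -48], [0, 0, 0, 0, 0, -56], [0, 0, 0, 0, 0, -64], [0, 0, 0, 0, 0, -72], [0, 0, 0, 0, 0, -80], [0, 0, 0, 0, 0, -88], [0, 0, 0, 0, 0, -96], [0, 0, 0, 0, 0, -104], [0, 0, 0, 0, 0, -112], [0, 0, 0, 0, 0, -116]]}}

```text
clock: 10.2
eef_pos: [617.9, -11.2, 236.5]
tool_rot: [-3.14, -0.001, 3.077]
force: [-0.4, 0.1, 0.2]
width: -0.5
```

```bash
python3 - <<'E'
from fk import *
where()
p,R,s=now(); print('fk err',fk(s['qpos'],Lf)[0]-p)
flip=Ro.from_euler('z',np.pi)
print(row(hp(-90,0,120),Rt(0)*flip,p,R),row(hp(-145,0,60),Rt(-6)*flip,p,R),row(hp(-145,0,60),Rt(0)*flip,p,R))
E
```

```text
t 10.2 hatch 60.3 -1.0 h 230.5 tilt 0.1 xaz 176.3 F [-0.4  0.1  0.2] q [ 0.02  0.58 -0.07  1.6   0.05  0.97  1.43] w -0.5
fk err [ 4.89332926  1.14004225 -3.9112648 ]
[15.01, 0.12, 11.07, -0.09, -0.07, -0.01] [20.51, 0.13, 17.08, -0.09, 5.93, -0.01] [20.51, 0.13, 17.08, -0.09, -0.07, -0.01]
```

Emit:
{"method": "move_arm", "body": {"increments": [[15, 0, 11, 0, 0, 0], [15, 0, 11, 0, 0, 0], [15, 0, 11, 0, 0, 0], [15, 0, 11, 0, 0, 0], [20.5, 0.1, 16, 0, 8, 0], [20.5, 0.1, 17, 0, 8, 0], [20.5, 0.1, 17, 0, 8, 0]]}}

```text
clock: 10.9
eef_pos: [409.2, 2.8, 64.9]
tool_rot: [-3.138, -0.149, 3.073]
force: [-0.1, 0.6, 1.6]
width: -0.0
```

Emit:
{"method": "move_arm", "body": {"increments": [[0, 0, 0, 0, 0, -8], [0, 0, 0, 0, 0, -16], [0, 0, 0, 0, 0, -24], [0, 0, 0, 0, 0, -32], [0, 0, 0, 0, 0, -40]]}}

```text
clock: 11.4
eef_pos: [416.1, 2.6, 68.2]
tool_rot: [3.055, -0.105, -2.502]
force: [0.1, 0.2, -1.0]
width: 0.1
```

```bash
python3 - <<'E'
from fk import *
where()
E
```

```text
t 11.4 hatch -142.0 -0.3 h 62.2 tilt 7.8 xaz -143.3 F [ 0.1  0.2 -1. ] q [ 0.12  0.67 -0.26  2.16  0.31  0.49  1.82] w 0.1
```

```bash
cat > sim.py <<'E'
from fk import *
from scipy.optimize import lsq_linear
flip=Ro.from_euler('z',np.pi)
def step(q,p,R):
    for _ in range(3):
        a,B=fk(q,Lf); e=np.r_[(p-a)/100,(B.inv()*R).as_rotvec()]
        J=np.zeros((6,7))
        for i in range(7):
            d=np.zeros(7);d[i]=1e-5;a2,B2=fk(q+d,Lf)
            J[:,i]=np.r_[(a2-a)/100,(B.inv()*B2).as_rotvec()]/1e-5
        A=np.r_[J,.02*np.eye(7)]
        r=lsq_linear(A,np.r_[e,np.zeros(7)],(np.maximum(LO-q,-.25)-1e-9,np.minimum(HI-q,.25)+1e-9)); q=q+r.x
    return q,np.linalg.norm(e[:3])*100,np.degrees(np.linalg.norm(e[3:]))
def run(q,keys,n=8,pr=True):
    # keys: (x,h,tilt,dyaw)
    a=np.array(keys[0],float)
    for k in keys[1:]:
        k=np.array(k,float)
        for t in np.linspace(0,1,n+1)[1:]:
            c=a+t*(k-a); q,e,o=step(q,hp(0+c[0],0,c[1]),Rt(c[2],YAW+np.radians(c[3]))*flip)
        if pr: print(k,q.round(2),'err',e.round(1),o.round(1))
        a=k
    return q
E
python3 - <<'E'
from sim import *
p,R,s=now()
push=[(-140,8.5,0,0),(-100,8.5,7,0),(-60,8.5,15,0),(-20,8.5,24,0),(0,8.5,29,0),(17,8.5,36,0)]
print('direct');run(s['qpos'],[(-142,62,-8,40),(-142,62,-8,0),(-142,30,-4,0)]+push)
print('loop');run(s['qpos'],[(-142,62,-8,40),(-60,200,0,40),(-60,200,0,0),(-142,62,-8,0)]+push)
E
```

```text
direct
[-142.   62.   -8.    0.] [-0.    0.65 -0.08  2.17  0.07  0.46  1.38] err 0.0 0.0
[-142.   30.   -4.    0.] [-0.03  0.7  -0.05  2.25  0.08  0.27  1.35] err 0.0 0.0
[-140.     8.5    0.     0. ] [ 0.14  0.75 -0.31  2.32  1.12  0.23  0.31] err 0.0 0.0
[-100.     8.5    7.     0. ] [ 0.17  0.76 -0.36  2.33  1.71  0.26 -0.27] err 0.0 0.0
[-60.    8.5  15.    0. ] [ 0.3   0.82 -0.55  2.35  2.04  0.48 -0.57] err 0.0 0.0
[-20.    8.5  24.    0. ] [ 0.37  0.9  -0.67  2.38  2.27  0.71 -0.75] err 0.0 0.0
[ 0.   8.5 29.   0. ] [ 0.39  0.95 -0.7   2.4   2.38  0.84 -0.82] err 0.0 0.0
[17.   8.5 36.   0. ] [ 0.39  1.03 -0.73  2.45  2.51  1.05 -0.91] err 0.0 0.0
loop
[-60. 200.   0.  40.] [ 0.18  0.45 -0.33  1.97  0.21  0.75  1.94] err 0.0 0.0
[-60. 200.   0.   0.] [ 0.05  0.44 -0.13  1.97  0.08  0.74  1.37] err 0.0 0.0
[-142.   62.   -8.    0.] [ 0.02  0.65 -0.11  2.17  0.11  0.46  1.33] err 0.0 0.0
[-140.     8.5    0.     0. ] [ 0.14  0.75 -0.31  2.32  1.12  0.23  0.31] err 0.0 0.0
[-100.     8.5    7.     0. ] [ 0.17  0.76 -0.36  2.33  1.71  0.26 -0.27] err 0.0 0.0
[-60.    8.5  15.    0. ] [ 0.3   0.82 -0.55  2.35  2.04  0.48 -0.57] err 0.0 0.0
[-20.    8.5  24.    0. ] [ 0.37  0.9  -0.67  2.38  2.27  0.71 -0.75] err 0.0 0.0
[ 0.   8.5 29.   0. ] [ 0.39  0.95 -0.7   2.4   2.38  0.84 -0.82] err 0.0 0.0
[17.   8.5 36.   0. ] [ 0.39  1.03 -0.73  2.45  2.51  1.05 -0.91] err 0.0 0.0
```

```bash
python3 - <<'E'
from sim import *
p,R,s=now()
for k in[(-142,62,-8,0),(-142,30,-4,0),(-140,15,0,0)]:
  print(row(hp(k[0],0.5,k[1]),Rt(k[2])*flip,p,R))
E
```

```text
[-0.05, 0.06, 0.02, -0.2, 0.16, 40.11]
[-0.38, -0.22, 3.19, 1.2, -3.68, 40.1]
[-0.69, -0.47, 4.65, 2.6, -7.51, 40.06]
```

Emit:
{"method": "move_arm", "body": {"increments": [[0, 0, 0, 0, 0, 8], [0, 0, 0, 0, 0, 16], [0, 0, 0, 0, 0, 24], [0, 0, 0, 0, 0, 32], [0, 0, 0, 0, 0, 40], [-0.1, 0, 0.8, 0.2, -1, 40], [-0.2, -0.1, 1.6, 0.6, -2, 40], [-0.4, -0.2, 3.2, 1.2, -3.7, 40], [-0.45, -0.25, 3.5, 1.5, -4.5, 40], [-0.5, -0.3, 3.8, 1.8, -5.3, 40], [-0.6, -0.4, 4.1, 2.1, -6, 40], [-0.65, -0.45, 4.4, 2.3, -6.8, 40], [-0.7, -0.5, 4.6, 2.6, -7.5, 40], [-0.7, -0.5, 4.6, 2.6, -7.5, 40], [-0.7, -0.5, 4.6, 2.6, -7.5, 40]]}}

```text
clock: 12.9
eef_pos: [418.4, 2.7, 21.1]
tool_rot: [-3.141, 0.0, 3.072]
force: [-0.6, 0.3, -0.6]
width: -0.2
```

```bash
python3 - <<'E'
from sim import *
where(); p,R,s=now()
cv2.imwrite('pics/side1.png',cv2.resize(eyes.get_image('side')[200:380,200:440],None,fx=3.3,fy=3.3)[:,:,::-1])
for k in[(-140,9,0),(-135,9,0),(-120,9,3.5),(-100,9,7),(-80,9,11)]:
  print(k,row(hp(k[0],1,k[1]),Rt(k[2])*flip,p,R))
E
```

```text
t 12.9 hatch -139.7 -0.0 h 15.1 tilt 0.1 xaz 176.0 F [-0.6  0.3 -0.6] q [ 0.13  0.75 -0.3   2.29  1.02  0.24  0.4 ] w -0.2
(-140, 9, 0) [0.03, 0.1, 0.61, -0.05, 0.0, -0.26]
(-135, 9, 0) [-0.47, 0.1, 0.61, -0.05, 0.0, -0.26]
(-120, 9, 3.5) [-1.97, 0.11, 0.61, -0.06, -3.5, -0.26]
(-100, 9, 7) [-3.97, 0.12, 0.61, -0.07, -7.0, -0.25]
(-80, 9, 11) [-5.97, 0.13, 0.61, -0.08, -11.0, -0.25]
```

View pics/side1.png

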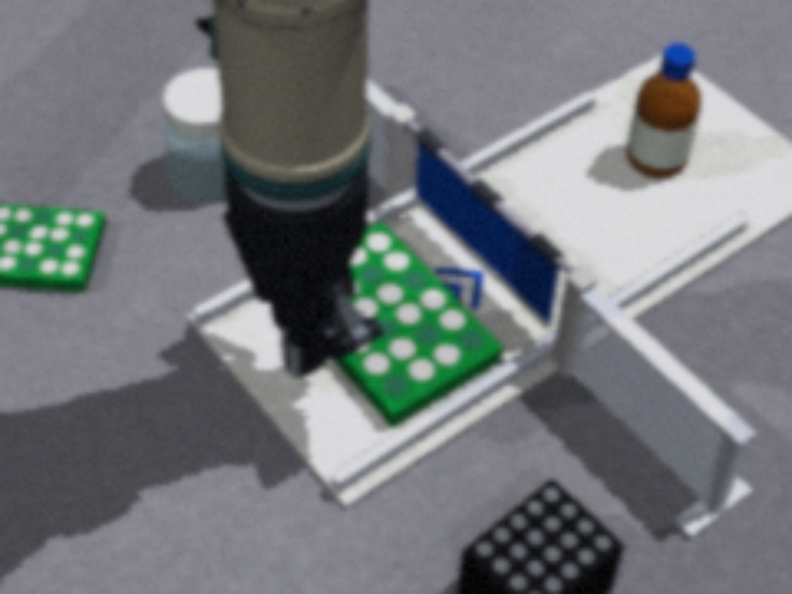

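Fingers are closed and standing just behind the plate's rear edge (about (345,360) in the crop), with the flap shut. Starting a calm push at about 80 mm/s, leaning progressively.

Emit:
{"method": "move_arm", "body": {"increments": [[0, 0.1, 0.3, 0, 0, -0.3], [-0.5, 0.1, 0.6, 0, 0, -0.3], [-1.2, 0.1, 0.7, 0, -1.6, -0.3], [-2, 0.1, 0.7, 0, -3.5, -0.3], [-2.7, 0.1, 0.7, 0, -4.8, -0.3], [-3.4, 0.1, 0.65, 0, -6, -0.3], [-4, 0.1, 0.65, 0, -7, -0.3], [-4.7, 0.1, 0.6, 0, -8.4, -0.3], [-5.4, 0.1, 0.6, 0, -9.8, -0.3], [-6, 0.1, 0.6, 0, -11, -0.3]]}}

```text
clock: 13.95
eef_pos: [478.1, 0.1, 14.4]
tool_rot: [-3.141, 0.192, 3.079]
force: [-1.1, 0.1, -1.3]
width: 0.0
```

```bash
python3 - <<'E'
from sim import *
where(); p,R,s=now()
im=eyes.get_image('top'); c,r=green(im,24); d=np.array(r[0])-O; print('plate',r,d@U,d@V)
for k in[(-60,9,15),(-40,9,19.5),(-20,9,24),(0,9,29)]:
  print(k,row(hp(k[0],1,k[1]),Rt(k[2])*flip,p,R))
E
```

```text
t 13.95 hatch -80.0 1.2 h 8.4 tilt 11.0 xaz 176.4 F [-1.1  0.1 -1.3] q [ 0.23  0.8  -0.45  2.31  1.88  0.36 -0.43] w 0.0
plate ((523.8187866210938, -2.2975387573242188), (126.06555938720703, 73.0501708984375), 86.3551254272461) -34.16898547528096 1.795268863405809
(-60, 9, 15) [-1.97, -0.02, 0.32, -0.03, -4.02, 0.11]
(-40, 9, 19.5) [-3.94, -0.03, 0.7, -0.02, -8.52, 0.11]
(-20, 9, 24) [-5.9, -0.03, 1.08, -0.02, -13.02, 0.11]
(0, 9, 29) [-7.86, -0.03, 1.46, -0.02, -18.02, 0.11]
```

Emit:
{"method": "move_arm", "body": {"increments": [[-0.7, 0, 0.1, 0, -1.4, 0.1], [-1.4, 0, 0.2, 0, -2.8, 0.1], [-2, 0, 0.3, 0, -4, 0.1], [-2.7, 0, 0.45, 0, -5.6, 0.1], [-3.4, 0, 0.6, 0, -7.2, 0.1], [-4, 0, 0.7, 0, -8.6, 0.1], [-4.7, 0, 0.85, 0, -10.2, 0.1], [-5.3, 0, 0.95, 0, -11.6, 0.1], [-5.9, 0, 1.1, 0, -13, 0.1]]}}

```text
clock: 14.9
eef_pos: [537.0, -3.9, 14.4]
tool_rot: [-3.141, 0.416, 3.077]
force: [-3.5, 1.7, 2.7]
width: -0.2
```

```bash
python3 - <<'E'
from sim import *
where(); p,R,s=now()
cv2.imwrite('pics/side2.png',cv2.resize(eyes.get_image('side')[200:380,220:460],None,fx=3.3,fy=3.3)[:,:,::-1])
push=[(-20,8.5,24,0),(0,8.5,29,0),(10,8.5,33,0),(19,8.5,37,0)]
run(s['qpos'],push)
for k in[(-10,8.5,27),(0,8.5,30),(10,8.5,34),(18,8.5,37)]:
  t=np.radians(k[2]);print(k,row(hp(k[0],1,k[1]),Rt(k[2])*flip,p,R),'bodyline',k[1]+73/np.cos(t)-k[0]*np.tan(t))
E
```

```text
t 14.9 hatch -20.9 1.1 h 8.4 tilt 23.9 xaz 176.3 F [-3.5  1.7  2.7] q [ 0.35  0.92 -0.66  2.35  2.26  0.69 -0.73] w -0.2
[ 0.   8.5 29.   0. ] [ 0.39  0.95 -0.7   2.4   2.37  0.84 -0.82] err 0.0 0.0
[10.   8.5 33.   0. ] [ 0.39  1.   -0.72  2.43  2.46  0.96 -0.87] err 0.0 0.0
[19.   8.5 37.   0. ] [ 0.39  1.05 -0.73  2.46  2.53  1.08 -0.92] err 0.0 0.0
(-10, 8.5, 27) [-1.01, -0.01, 0.43, -0.05, -3.15, 0.03] bodyline 95.52506984225262
(0, 8.5, 30) [-1.92, -0.01, 0.83, -0.05, -6.15, 0.03] bodyline 92.79313930168536
(10, 8.5, 34) [-2.83, -0.01, 1.24, -0.04, -10.15, 0.03] bodyline 89.80882507236083
(18, 8.5, 37) [-3.57, -0.01, 1.56, -0.04, -13.15, 0.03] bodyline 86.34193014355418
```

View pics/side2.png

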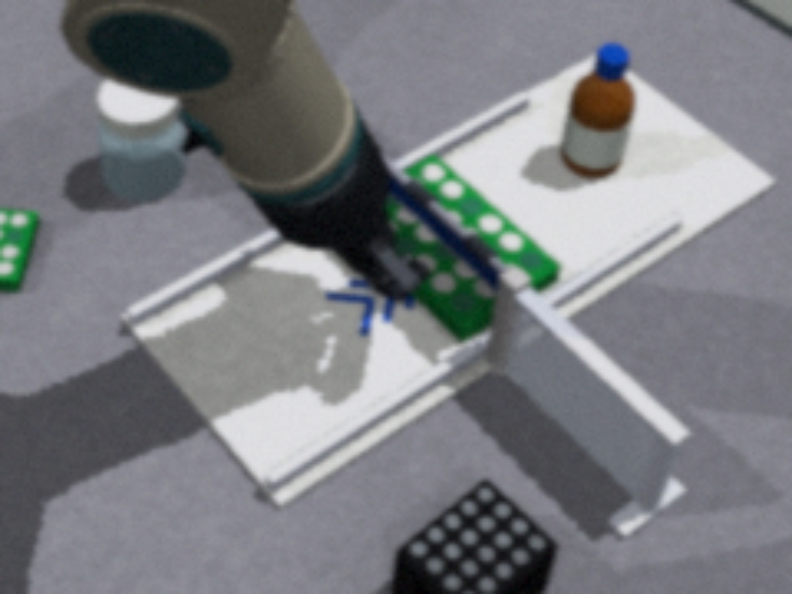

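The plate is halfway through, flat, with the flap resting on it (around (450,240)) and the fingers on its rear face (420,280). Finishing the push to TCP x≈+19 with 37° of lean.

Emit:
{"method": "move_arm", "body": {"increments": [[-0.5, 0, 0.2, 0, -1.6, 0], [-1, 0, 0.43, 0, -3.2, 0], [-1.5, 0, 0.65, 0, -4.7, 0], [-1.9, 0, 0.83, 0, -6.2, 0], [-2.4, 0, 1.04, 0, -8.2, 0], [-2.8, 0, 1.24, 0, -10.2, 0], [-3.2, 0, 1.4, 0, -11.7, 0], [-3.6, 0, 1.57, 0, -13.2, 0], [-3.6, 0, 1.57, 0, -13.2, 0]]}}

```text
clock: 15.85
eef_pos: [575.9, -6.4, 13.8]
tool_rot: [-3.14, 0.645, 3.078]
force: [-0.3, 0.3, -1.1]
width: 0.1
```

```bash
python3 - <<'E'
from sim import *
where(); p,R,s=now()
im=eyes.get_image('top'); c,r=green(im,24,box=(300,150,390,300)); d=cast('top',c,24)[:,:2]-O; print('plate',r,'x range',(d@U).min(),(d@U).max(),'y',(d@V).min(),(d@V).max())
cv2.imwrite('pics/side3.png',cv2.resize(eyes.get_image('side')[200:380,220:460],None,fx=3.3,fy=3.3)[:,:,::-1])
E
```

```text
t 15.85 hatch 18.1 1.0 h 7.8 tilt 37.0 xaz 176.4 F [-0.3  0.3 -1.1] q [ 0.38  1.06 -0.72  2.42  2.53  1.06 -0.9 ] w 0.1
plate ((626.4453125, -8.676300048828125), (126.20173645019531, 80.86402893066406), 86.65459442138672) x range 28.335113001835914 109.39935340780553 y -61.262295948679906 65.24738121515276
```

View pics/side3.png

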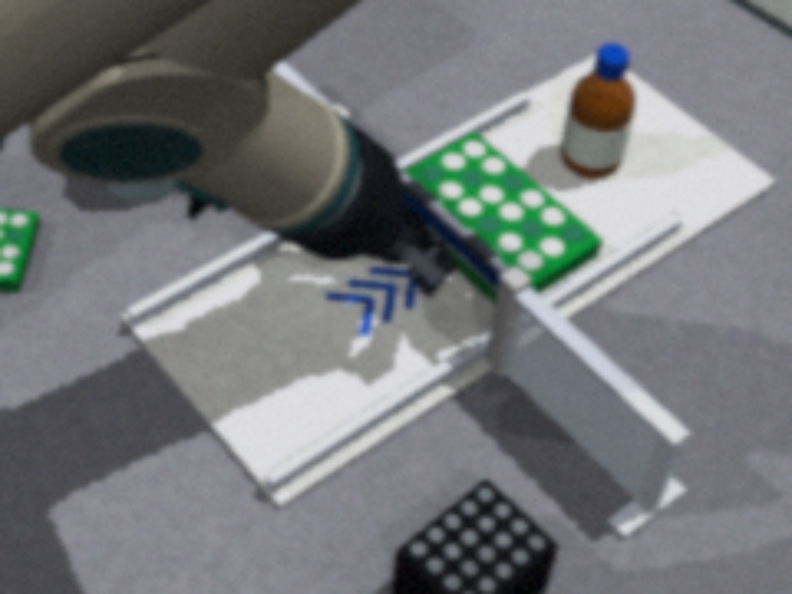

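The plate's rear face is at about +24.5 mm against the 22 mm needed, so I'll push 4 mm more for margin and then withdraw.

Emit:
{"method": "move_arm", "body": {"increments": [[-0.2, 0, 0.08, 0, -0.5, 0], [-0.38, 0, 0.16, 0, -1, 0], [-0.38, 0, 0.16, 0, -1, 0]]}}

```text
clock: 16.25
eef_pos: [580.4, -6.1, 15.9]
tool_rot: [3.141, 0.665, 3.078]
force: [-0.2, -0.1, 0.2]
width: -0.2
```

```bash
python3 - <<'E'
from sim import *
where(); p,R,s=now()
back=[(22,9,38,0),(10,9,34,0),(-10,9,27,0),(-30,9,22,0),(-60,9,15,0),(-100,10,7,0)]
run(s['qpos'],back)
for k in back[1:]: print(k,row(hp(k[0],1,k[1]),Rt(k[2])*flip,p,R))
E
```

```text
t 16.25 hatch 22.5 1.7 h 9.9 tilt 38.1 xaz 176.3 F [-0.2 -0.1  0.2] q [ 0.38  1.07 -0.72  2.42  2.55  1.09 -0.91] w -0.2
[10.  9. 34.  0.] [ 0.39  1.01 -0.72  2.44  2.48  0.99 -0.89] err 0.0 0.0
[-10.   9.  27.   0.] [ 0.38  0.93 -0.69  2.4   2.34  0.79 -0.8 ] err 0.0 0.0
[-30.   9.  22.   0.] [ 0.36  0.88 -0.65  2.38  2.22  0.66 -0.72] err 0.0 0.0
[-60.   9.  15.   0.] [ 0.3   0.82 -0.55  2.35  2.04  0.48 -0.57] err 0.0 0.0
[-100.   10.    7.    0.] [ 0.16  0.75 -0.34  2.33  1.7   0.25 -0.26] err 0.0 0.0
(10, 9, 34, 0) [1.04, -0.07, -0.7, 0.05, 4.1, 0.04]
(-10, 9, 27, 0) [2.61, -0.07, -1.94, 0.05, 11.1, 0.05]
(-30, 9, 22, 0) [4.18, -0.06, -3.17, 0.05, 16.1, 0.05]
(-60, 9, 15, 0) [6.54, -0.06, -5.02, 0.04, 23.1, 0.05]
(-100, 10, 7, 0) [9.63, -0.06, -7.57, 0.04, 31.1, 0.06]
```

Emit:
{"method": "move_arm", "body": {"increments": [[0.5, 0, -0.35, 0, 2, 0], [1, 0, -0.7, 0, 4, 0], [1.8, 0, -1.3, 0, 7.5, 0], [2.6, 0, -1.95, 0, 11, 0], [3.4, 0, -2.55, 0, 13.5, 0], [4.2, 0, -3.2, 0, 16, 0], [5.4, 0, -4.1, 0, 19.6, 0], [6.5, 0, -5, 0, 23, 0], [7.5, 0, -5.9, 0, 25.7, 0], [8.6, 0, -6.8, 0, 28.4, 0], [9.6, 0, -7.6, 0, 31, 0], [9.6, 0, -7.6, 0, 31, 0], [9.6, 0, -7.6, 0, 31, 0], [9.6, 0, -7.6, 0, 31, 0], [9.6, 0, -7.6, 0, 31, 0], [9.6, 0, -7.6, 0, 31, 0]]}}

```text
clock: 17.85
eef_pos: [457.9, 1.7, 16.2]
tool_rot: [3.141, 0.123, 3.078]
force: [0.3, 0.3, -0.1]
width: 0.0
```

```bash
python3 - <<'E'
from sim import *
where()
im=eyes.get_image('top'); c,r=green(im,24,box=(300,150,390,300)); d=np.array(r[0])-O; print('plate',r,d@U,d@V)
cv2.imwrite('pics/side4.png',cv2.resize(eyes.get_image('side')[200:380,220:460],None,fx=3.3,fy=3.3)[:,:,::-1])
E
```

```text
t 17.85 hatch -100.2 1.5 h 10.2 tilt 7.1 xaz 176.3 F [ 0.3  0.3 -0.1] q [ 0.17  0.77 -0.36  2.3   1.66  0.27 -0.22] w 0.0
plate ((628.625, -8.631744384765625), (126.15345764160156, 84.29436492919922), 86.4918441772461) 70.82745384779719 2.2559783496419197
```

View pics/side4.png

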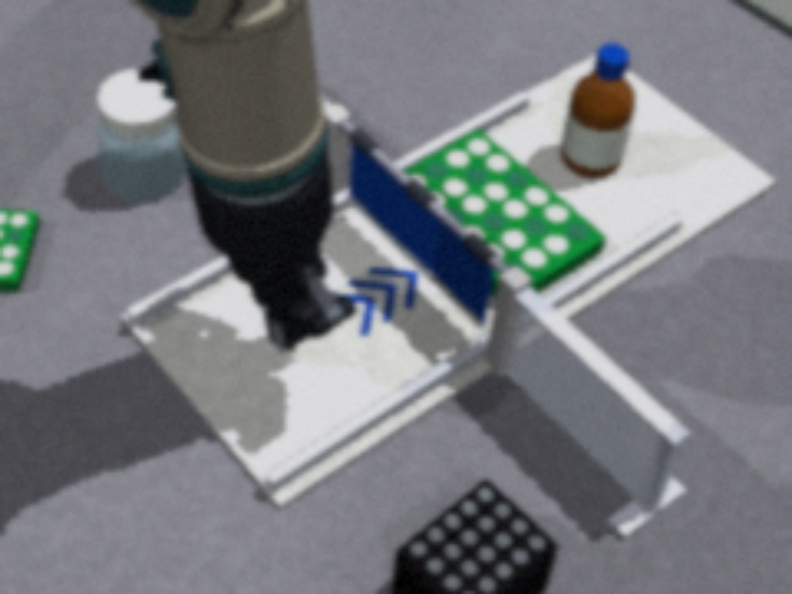

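The flap appears in the same pixels as before the push: corners (351,150) and (487,318) after accounting for the crop shift. So it is shut. The plate sits flat past it, and the bottle, box and jar are unmoved. The fingers are clear, so I'm handing in.

```bash
python3 -c "
from cell import ctrl
print(ctrl.finish_job())"
```

```text
the job is handed in; nothing more can be done
None
```

The plate is through the flap and on the clean side, the flap has swung shut behind it, and the job was handed in at 17.9 s of 38 s. The hand-in gives no verdict.

I pushed with closed fingers at about 80 mm/s, increasing the lean from 0 to 38 degrees along the way, then drew the fingers back out.

**Last checks:**
- **Plate:** its centre is about 71 mm beyond the flap and 2 mm off the middle. The rear face is about 28 mm past, and it lies flat in the picture.
- **Flap:** it appears in the same image position as before the push, so I take it as shut.
- **Other objects:** the bottle and tip box look unmoved in the pictures, and so does the jar, which the arm partly hides. I did not measure them.
- **Robot:** the fingers are about 100 mm on the robot's side of the flap. The force readings were near zero, and the highest I saw was about 5 N during the push.

**What went wrong on the way:**
- The first deck measurement was wrong because of a loose brightness threshold; I redid it.
- The first approach ran the wrist into its joint limits, and one turn went the wrong way. I backed out high above the scene and turned the tool half round. This took about 8 s.
- I reached 38 degrees of lean; by my fitted arm model, 42 degrees was out of reach there.

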